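# Drive the rivet pin through the guarded lever press

### The arm

A 6-joint arm with a two-finger parallel gripper is mounted at the origin on the work surface. World frame = base frame: x ahead of the robot, y to its left, z up, the work surface at z = 0. Lengths are in mm, angles in rad, forces in N, time in s.
With the tool pointing down it reaches from about 350 to 725 mm from the base axis. Payload 6 kg.
Tool frame: the origin (TCP) lies between the finger pads; the fingertips stand 8 mm ahead of it and the grasp point (between the pads) lies 11 mm behind it (finger_overhang is the distance from the TCP to the fingertips, in mm); z points along the fingers, y is the direction in which the jaws open and shut (so a half turn about z gives the same grasp; the last joint's range is limited). The gripper opens to 85 mm and grips with 20 to 120 N. Pads are 22 mm wide; open, the fingers measure 114 mm over their backs; the gripper's body (76 mm by 85 mm) begins 54 mm behind the grasp point. The pads swing forward as they close: fully open they stand 13 mm farther back than shut.
Start: joints at [1.58, 0.04, 0.085, 0, -1.615, -0.334], TCP at [191.445, 568.615, 239.261] pointing down, gripper open.
Joint ranges: [-2.56, 2.56], [-1.29, 2.01], [-1.08, 1.49], [-3.29, 1.98], [-2.81, -0.18], [-2.99, 2.99]. Speed limits (rad/s): [2.57, 2.57, 3.01, 3.14, 3.14, 3.14].

### API

Orientations are given as a unit quaternion [x, y, z, w].
In Python, from bench import * gives the robot as it stands.
- The arm moves only by the shell command python3 -m creep 'ROWS' [FORCE]. ROWS is JSON, a list of rows, each a list of 3 entries, a list of its own where there are three numbers: the opening, from 0 (shut) to 1 (fully open), then the shift along the tool's x, y, z in m, then the turn about the tool's z in degrees. A call has 1 to 5 rows; each row shifts and turns the commanded pose from where the row before left it, along the tool's axes as they then stand; what a row does not reach is not made up. A row lasts 1/8 s, in which the tool goes at most 62.5 mm and 10.7 degrees, less where a joint would pass 70% of its speed; a pose out of reach is approached as far as the arm can. A call is refused whole if a number of a shift passes 0.0625 or a number of a turn 10.7, either way. A call with a gripper value outside its range is refused whole. The fingers move at their own pace and stop on an object; FORCE is the grip in N (left out, the last holds). Time passes only in rows, so rows that do not move let the fingers close. It gives the time, the measured TCP pose, the force and the opening at its end, in the units of the state.
- get_obs(): the state, without advancing time (a new reading comes with each control period).
- capture(name): name is "side" or "top" or "wrist"; returns a dict with "frame" (384x512x3 uint8, red, green, blue), "depth" (384x512 float32, mm along the optical axis (not along the pixel's ray), 0 where there is no reading), "fov_y" (degrees; the focal length in pixels is half the picture's height over the tangent of half this angle, whatever the lens; pixels are square), "cx", "cy" (the principal point, pixels), "R" (3x3) and "t" (3): a world point X has camera coordinates R X + t; the wrist camera has in their place "T_tool_cam" (4x4, takes a point from camera to tool coordinates, whose origin is the TCP and whose axes are the flange's). Camera axes: x right, y down, z forward; pixel columns grow to the right and rows downward; lengths in mm; the calibration is good to about 2 mm. A picture is of the moment at which its call begins: read the wrist's pose just before it.
- close_job(): hands the job in, once; it reports no verdict.
The state is a dict: "clock": time; "q": joint angles; "joint_velocities": joint speeds; "joint_efforts": joint torques, N m; "position": TCP position; "tool_rot": TCP orientation; "contact_force": force on the tool from outside, world axes, zero at the start; "torque": the same for the moment, N m; "grip_width": finger opening in mm.
Only numpy, scipy, OpenCV 4.12 (cv2) and the standard library are available. Lean on these libraries where they do the work, as an engineer would, in place of code of your own. Each camera call takes 0.05 s, during which the arm holds its last target. There are 200 camera calls.

### The job

Push the press's shuttle in by its orange pad until it stops, so that the rivet stands under the ram. Then reach down through the window in the yellow guard and press the red lever pad all the way down, so that the ram drives the copper pin flush into the rivet head; let the lever come back up and draw out. Do not touch the guard, and leave the tools, cup and tray around the press where they are.

Things in the scene. Friction and masses are not known exactly. Their poses are not given: they have to be found in the camera images.
- press: green cast hand press, fixed, 270 x 160 mm base, 168 mm high with guard. Origin on the bench; -x is its operator's side (towards the robot), z up, yaw varies. In its frame, mm: a slideway 100 wide, centred on x = 20, runs out to the right to y = -330, floor 36 high, side rails 48 high; ram at (20, 0); lever pivot at x = 60, z = 132, lever towards -x.
- guard: yellow guard box of sheet steel and wire bars over the press, closed but for the window in its top and the shuttle slot low in its right (-y) side. Origin: window centre, on the top face, 168 mm above the bench, at press frame (-80, 0); axes as the press. Window 90 mm (x) by 80 mm (y) in a 3 mm plate; box spans x -80 to +197, y -80 to +80 mm from here. Touching it fails.
- lever_pad (a point): centre of the top of the round red lever pad, 34 mm across, in the middle of the window; at rest 16 mm below the guard's top face (152 mm above the bench). It swings down 28 mm on an arc of 140 mm radius (1 to 2 mm sideways).
- lever (a joint): angle of the press lever, rad: 0 at rest (up), 0.20 at its bottom stop (pad 28 mm lower). A spring brings it back up; pressing the pad takes about 4 N at first and about 12 N at the bottom. The ram goes down 40 mm per rad (8 mm in all) and meets the pin after 2 mm.
- push_pad (a point): centre of the outer face of the shuttle's orange push pad, 56 mm wide (along the press's x) and 36 mm high, 49 to 85 mm above the bench, facing the press's -y. It is pushed along the press's +y; with the shuttle home it is at (20, -175, 67) mm in the press frame.
- shuttle (a joint): travel of the aluminium shuttle along the press's +y, m: 0 fully out, 0.12 fully in against its stop (home). It starts 0 to 0.03. It slides with about 3 N of friction and stays where it is left.
- pin (a joint): how far the copper drive pin (6 mm across) has gone into the rivet head, m: 0 as supplied (6 mm proud), 0.006 flush. It starts 0 to 0.001; it is stiff (about 8 N) and stays where it is left. It is carried on the shuttle, 175 mm ahead (+y) of the push pad's face, its top 61 mm above the bench at 0.
- bucking_bar: brass bucking bar, 90 x 42 x 38 mm, loose; origin at the centre of its underside. Leave alone.
- rivet_cup: white nylon cup of rivets, 66 mm across, 55 mm high, loose; origin at the centre of its underside. Leave alone.
- rivet_tray: blue divided tray of rivets, 90 x 66 x 24 mm, loose; origin at the centre of its underside. Leave alone.
- squeezer: steel hand rivet squeezer with orange grips, 320 mm long, 110 mm wide, 28 mm high, lying along its x axis; origin under its middle. Leave alone.
- cleco_pliers: chrome cleco pliers, 175 mm long, 70 mm wide, 19 mm high, lying along its x axis; origin under its middle. Leave alone.

How it is judged:
By the outcome, as a careful person would: the job done as asked, in the order asked, and still so for the second after the job is handed in, with the robot touching nothing.
It also fails if it takes over 48 s, if anything falls off the work surface, if the arm or the gripper's body presses on something with over 40 N, if the wrist force passes 120 N, or if a joint passes its speed limit or range.

## Working session

There is one attempt and no reset: what is moved stays moved. The work goes in short steps, Python scripts to look and compute and a shell command to move; the robot and the scene stay as the last step left them, time stands still between calls to the robot, and variables do not carry over. Pictures are saved under pics/ and viewed, about 8 in all and at most 12, crops included, and the job is handed in when it is done.

```bash
mkdir -p pics
cat > h.py <<'E'
from bench import *
import numpy as np, cv2
from scipy.spatial.transform import Rotation as Ro
def f(c): return c["frame"].shape[0]/2/np.tan(np.radians(c["fov_y"])/2)
def pose():
    o=get_obs(); return Ro.from_quat(o["tool_rot"]).as_matrix(), np.array(o["position"],float)
def ext(c,p=None):
    if "R" in c: R=np.array(c["R"]); t=np.array(c["t"]).ravel(); return R.T,-R.T@t
    T=np.array(c["T_tool_cam"]); R,x=p; return R@T[:3,:3], R@T[:3,3]+x
def ray(c,u,v,z,p=None):
    A,o=ext(c,p); d=A@np.array([(u-c["cx"])/f(c),(v-c["cy"])/f(c),1]); return o+d*(z-o[2])/d[2]
def cloud(c,p=None):
    A,o=ext(c,p); D=c["depth"]; v,u=np.indices(D.shape)
    P=np.stack([(u-c["cx"])/f(c)*D,(v-c["cy"])/f(c)*D,D],-1)@A.T+o; P[D==0]=np.nan; return P
def save(c,n): cv2.imwrite("pics/"+n,cv2.cvtColor(c["frame"],cv2.COLOR_RGB2BGR))
E
python3 - <<'E'
from h import *
o=get_obs(); print(o)
print(pose()[0])
for n in("top","side"):
    c=capture(n); save(c,n+".png"); print(n,ext(c)[1],c["fov_y"]); np.save(n,c,allow_pickle=True)
E
```

```text
{'clock': 0.0, 'q': array([ 1.57969994e+00,  4.08048265e-02,  8.38132091e-02, -4.73605060e-04,
       -1.61552522e+00, -3.33712133e-01]), 'joint_velocities': array([ 1.36200152e-03, -1.16114937e-03, -1.32488489e-04, -5.47357811e-05,
       -2.04722294e-03,  4.33335185e-04]), 'joint_efforts': array([ 6.03889330e-04, -3.68211937e+01,  3.47419202e+01,  6.93198502e+00,
       -5.38478693e-03,  4.11164223e-06]), 'position': array([191.28695947, 568.35017266, 238.2821966 ]), 'tool_rot': array([ 9.86842674e-01, -1.61680982e-01, -8.64627886e-05,  8.87994464e-04]), 'contact_force': array([-0.04984314,  0.29943994, -0.54828433]), 'torque': array([ 0.01280494,  0.05429222, -0.00306357]), 'grip_width': 85.83588329577874}
[[ 9.47718505e-01 -3.19107232e-01 -4.57793973e-04]
 [-3.19107539e-01 -9.47716943e-01 -1.72466289e-03]
 [ 1.16493295e-04  1.78058044e-03 -9.99998408e-01]]
top [ 469.26468191  191.65933993 1075.10115971] 53.08475189143369
side [ 210.07103123 -714.24784152  954.34979927] 48.26604757639949
```

View pics/top.png

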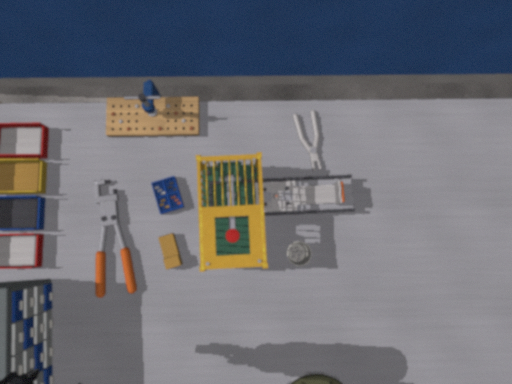

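View pics/side.png

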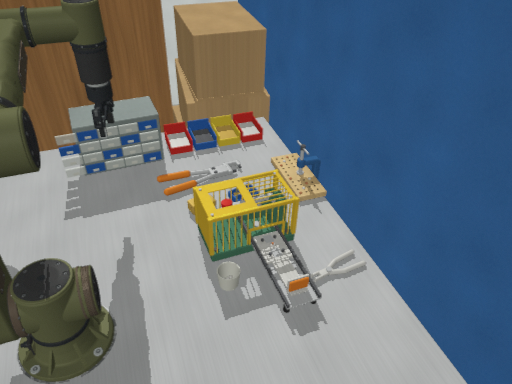

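Run:
```python
from h import *
for n in("top","side"):
    c=np.load(n+".npy",allow_pickle=True).item(); h=cv2.cvtColor(c["frame"],cv2.COLOR_RGB2HSV); P=cloud(c)
    def blob(lo,hi,z,name,roi):
        m=cv2.inRange(h,lo,hi); k=np.zeros_like(m); x0,x1,y0,y1=roi; k[y0:y1,x0:x1]=m[y0:y1,x0:x1]
        v,u=np.nonzero(k); q=np.nanmedian(P[v,u],0)
        print(n,name,len(u),u.mean().round(1),v.mean().round(1),"ray",ray(c,u.mean(),v.mean(),z).round(1),"depth",q.round(1)); return k
    if n=="top": r1=(215,250,215,255);r2=(325,355,170,215)
    else: r1=(215,240,190,215);r2=(280,315,270,295)
    a=cv2.bitwise_or
    blob((0,150,80),(6,255,255),152,"red",r1); k=blob((4,110,80),(17,255,255),70,"orange",r2)
    v,u=np.nonzero(k); print(u.min(),u.max(),v.min(),v.max(),np.nanpercentile(P[v,u],[5,50,95],axis=0).round(0).tolist())
    if n=="top":
        m=cv2.inRange(h,(20,150,100),(32,255,255)); m[:,:190]=0; m[:,275:]=0;m[:150]=0;m[275:]=0
        m&=((P[...,2]>150)*255).astype(np.uint8)
        cs,_=cv2.findContours(m,cv2.RETR_EXTERNAL,cv2.CHAIN_APPROX_NONE); pts=np.vstack(cs)[:,0]
        w=np.array([ray(c,u,v,168)[:2] for u,v in pts],np.float32)
        (ce,sz,an)=cv2.minAreaRect(w); b=cv2.boxPoints((ce,sz,an)); print(ce,sz,an,b.round(1).tolist())
        print(np.nanmedian(P[m>0],0))
        # window hole
        d=np.array(ce)
```

```text
top red 135 232.0 235.4 ray [477.5 212.5 152. ] depth [478.3 212.6 150.5]
top orange 35 342.4 192.0 ray [587.1 -79.2  70. ] depth [585.  -75.2  85.1]
341 344 182 201 [[564.0, -78.0, 82.0], [585.0, -75.0, 85.0], [609.0, -72.0, 87.0]]
(535.741943359375, 213.40625) (270.606201171875, 152.02523803710938) 1.9804344177246094 [[397.8999938964844, 284.70001220703125], [403.1000061035156, 132.8000030517578], [673.5999755859375, 142.10000610351562], [668.2999877929688, 294.0]]
[495.56034892 209.2616277  167.76369106]
side red 67 226.0 202.4 ray [476.9 205.1 152. ] depth [477.8 207.1 150.2]
side orange 190 298.3 283.7 ray [587.6 -77.3  70. ] depth [587.3 -78.4  71.5]
289 308 277 291 [[563.0, -81.0, 53.0], [587.0, -78.0, 71.0], [612.0, -74.0, 85.0]]
```

```bash
python3 -m creep '[[0,[0,0,0],-10.3],[0,[0,0,0],-10.3],[0,[0.025,0.0468,0],0],[0,[0.025,0.0468,0],0],[0,[0.025,0.0468,0],0]]' 40
python3 -m creep '[[0,[0.025,0.0468,0],0],[0,[0.025,0.0468,0],0],[0,[0.025,0.0468,0],0],[0,[0.025,0.0468,0],0],[0,[0.025,0.0468,0],0]]'
```

```text
clock: 0.72
position: [271.7, 429.4, 238.8]
tool_rot: [1.0, 0.018, -0.0, 0.0]
contact_force: [0.9, -0.4, 1.1]
grip_width: -0.3
clock: 1.35
position: [404.7, 199.8, 239.1]
tool_rot: [1.0, 0.018, -0.0, -0.0]
contact_force: [0.4, 1.4, 0.1]
grip_width: -0.1
```

```bash
python3 -m creep '[[0,[0.025,0.0468,0],0],[0,[0.025,0.0468,0],0],[0,[0.025,0.0468,0],0],[0,[0.025,0.0468,0],0],[0,[0.025,0.0468,0],0]]'
python3 -m creep '[[0,[0.025,0.0468,0],0],[0,[0.025,0.0468,0],0],[0,[0,0,0],0]]'
python3 - <<'E'
from h import *
o=get_obs();print(o["position"],o["q"].round(2))
c=capture("wrist");p=pose();save(c,"w1.png");print(c["T_tool_cam"])
h=cv2.cvtColor(c["frame"],cv2.COLOR_RGB2HSV);P=cloud(c,p);m=cv2.inRange(h,(4,130,80),(17,255,255));v,u=np.nonzero(m)
if len(u):print(len(u),u.mean(),v.mean(),np.nanpercentile(P[v,u],[5,50,95],axis=0).round(1))
o=np.array([557.2,214.2]);a=np.radians(2)
d=p[1][:2]-o;print("press frame",d@[np.cos(a),np.sin(a)],d@[-np.sin(a),np.cos(a)])
E
```

```text
clock: 1.98
position: [537.9, -29.8, 239.0]
tool_rot: [1.0, 0.017, -0.0, -0.0]
contact_force: [0.3, 1.5, 0.3]
grip_width: 0.2
clock: 2.35
position: [591.0, -122.7, 236.9]
tool_rot: [1.0, 0.015, -0.002, 0.0]
contact_force: [0.4, 0.3, -1.1]
grip_width: -0.1
[ 590.95915796 -122.74658727  236.89354507] [ 0.13  0.05  0.09 -0.   -1.62  1.47]
[[ 2.34420018e-04 -9.44998288e-01 -3.27075190e-01  8.37355851e+01]
 [ 9.99999624e-01  4.94701861e-04 -7.12596030e-04  5.50600262e-01]
 [ 8.35206734e-04 -3.27074900e-01  9.44998049e-01 -1.32696419e+02]
 [ 0.00000000e+00  0.00000000e+00  0.00000000e+00  1.00000000e+00]]
349 208.3352435530086 177.72779369627509 [[564.3 -76.9  66.5]
 [588.2 -73.6  83.4]
 [612.5  37.7  84.6]]
press frame 21.657615061337992 -336.4879240498854
```

View pics/w1.png

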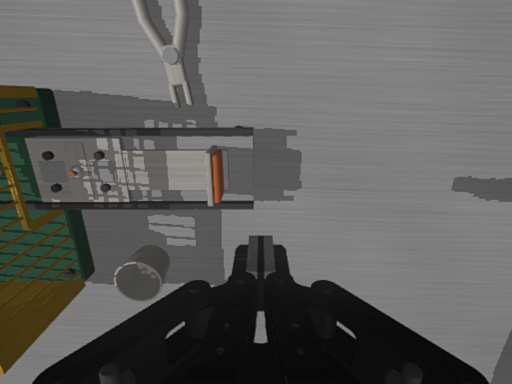

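```bash
python3 - <<'E'
from h import *
c=capture("wrist");P=cloud(c,(np.eye(3),np.zeros(3)));print(f(c))
P=P.reshape(-1,3);k=(np.abs(P[:,1])<100)&(P[:,2]<30)&(P[:,2]>-90)&(np.abs(P[:,0])<70);P=P[k];print(len(P))
for z in range(-90,30,8):
    q=P[(P[:,2]>=z)&(P[:,2]<z+8)]
    if len(q):print(z,len(q),q.min(0).round(0),q.max(0).round(0))
E
python3 -m creep '[[0,[0,0,0.043],0],[0,[0,0,0.043],0],[0,[0,0,0.043],0],[0,[0,0,0.041],0],[0,[0,0,0],0]]'
```

```text
276.79170123871813
33265
-90 896 [ 16. -18. -86.] [ 21.  19. -82.]
-82 6329 [  4. -61. -82.] [ 18.  63. -74.]
-74 7247 [ -7. -61. -74.] [ 18.  60. -66.]
-66 6243 [-13. -53. -66.] [ 17.  55. -58.]
-58 3452 [-12. -47. -58.] [ 17.  48. -50.]
-50 4702 [-13. -41. -50.] [ 14.  41. -42.]
-42 2036 [-14. -34. -42.] [ 13.  35. -34.]
-34 767 [-12. -21. -34.] [ 13.  22. -26.]
-26 442 [ -3. -13. -26.] [ 11.  14. -18.]
-18 470 [  4. -13. -18.] [ 11.  14. -10.]
-10 412 [  5. -13. -10.] [11. 14. -2.]
-2 268 [  5. -13.  -2.] [11. 14.  6.]
6 1 [ 9. -5.  7.] [ 9. -5.  7.]
clock: 3.08
position: [588.2, -118.7, 66.2]
tool_rot: [1.0, 0.018, -0.003, -0.0]
contact_force: [-0.4, 0.0, 0.9]
grip_width: 0.1
```

```bash
python3 -m creep '[[0,[0,-0.02,0],0],[0,[0,-0.02,0],0],[0,[0,-0.02,0],0],[0,[0,-0.02,0],0],[0,[0,-0.02,0],0]]'
python3 -m creep '[[0,[0,-0.015,0],0],[0,[0,-0.01,0],0],[0,[0,-0.008,0],0],[0,[0,0,0],0]]'
```

```text
clock: 3.7
position: [587.5, -18.6, 70.1]
tool_rot: [1.0, 0.018, 0.001, 0.0]
contact_force: [1.9, -3.7, 3.1]
grip_width: -0.2
clock: 4.2
position: [585.4, 13.9, 68.4]
tool_rot: [1.0, 0.018, -0.001, -0.001]
contact_force: [-0.8, -0.1, -0.7]
grip_width: 0.2
```

```bash
python3 -m creep '[[0,[0,-0.004,0],0],[0,[0,0,0],0]]';python3 -m creep '[[0,[0,-0.004,0],0],[0,[0,0,0],0]]'
```

```text
clock: 4.45
position: [585.3, 17.0, 68.5]
tool_rot: [1.0, 0.017, -0.001, -0.0]
contact_force: [-0.5, -0.4, -0.8]
grip_width: 0.2
clock: 4.7
position: [585.4, 21.0, 68.9]
tool_rot: [1.0, 0.017, -0.0, 0.0]
contact_force: [-1.3, -2.1, -0.8]
grip_width: -0.3
```

```bash
for i in 1; do python3 -m creep '[[0,[0,-0.003,0],0],[0,[0,0,0],0]]';python3 -m creep '[[0,[0,-0.002,0],0],[0,[0,0,0],0]]'; python3 -m creep '[[0,[0,-0.002,0],0],[0,[0,0,0],0]]'; done
```

```text
clock: 4.95
position: [585.5, 24.1, 69.2]
tool_rot: [1.0, 0.017, -0.0, 0.0]
contact_force: [-1.0, -1.3, -0.5]
grip_width: 0.5
clock: 5.2
position: [585.5, 26.1, 69.3]
tool_rot: [1.0, 0.017, -0.0, -0.0]
contact_force: [-0.9, -2.8, -0.3]
grip_width: -0.3
clock: 5.45
position: [585.4, 27.5, 69.4]
tool_rot: [1.0, 0.017, -0.0, 0.001]
contact_force: [-0.6, -5.0, -1.8]
grip_width: -0.2
```

```bash
python3 -m creep '[[0,[0,-0.002,0],0],[0,[0,0,0],0]]';python3 -m creep '[[0,[0,-0.002,0],0],[0,[0,0,0],0]]'
```

```text
clock: 5.7
position: [585.4, 27.7, 69.4]
tool_rot: [1.0, 0.017, -0.0, 0.002]
contact_force: [1.2, -12.8, -3.2]
grip_width: 0.0
clock: 5.95
position: [585.3, 27.8, 69.4]
tool_rot: [1.0, 0.016, -0.0, 0.003]
contact_force: [2.5, -17.9, -2.8]
grip_width: 0.3
```

```bash
python3 -m creep '[[0,[0,0.02,0],0],[0,[0,0.024,0],0],[0,[0,0,-0.057],0],[0,[0,0,-0.057],0],[0,[0,0,-0.057],0]]'
python3 -m creep '[[0,[-0.025,-0.056,0],0],[0,[-0.025,-0.056,0],0],[0,[-0.025,-0.056,0],0],[0,[-0.025,-0.056,0],0],[0,[0,0,0],10]]'
python3 -m creep '[[0,[0,0,0],10],[0,[0,0,0],10],[0,[0,0,0],10],[0,[0,0,0],10],[0,[0,0,0],10]]'
python3 -m creep '[[0,[0,0,0],10],[0,[0,0,0],10],[0,[0,0,0],10],[0,[0,0,0],0]]'
cat > loc.py <<'E'
from h import *
import sys
p=pose();c=capture("wrist");save(c,sys.argv[1])
h=cv2.cvtColor(c["frame"],cv2.COLOR_RGB2HSV);P=cloud(c,p)
m=cv2.inRange(h,(0,170,70),(5,255,255));m=cv2.morphologyEx(m,cv2.MORPH_OPEN,np.ones((3,3)))
v,u=np.nonzero(m);q=P[v,u];k=np.abs(q[:,2]-152)<12;u,v,q=u[k],v[k],q[k]
print("wrist red n",len(u),u.mean(),v.mean(),"ray",ray(c,u.mean(),v.mean(),152,p).round(1),"depth",np.nanmedian(q,0).round(1),np.ptp(q,axis=0).round(0))
g=cv2.inRange(h,(20,120,60),(34,255,255))>0
G=P[g&(np.abs(P[...,2]-168)<8)];print("guard z",np.median(G[:,2]))
a=np.radians(2.0);o=np.array([557.2,214.2]);B=np.array([[np.cos(a),np.sin(a)],[-np.sin(a),np.cos(a)]])
L=(G[:,:2]-o)@B.T+[80,0]
# window edges in guard frame
s=L[np.abs(L[:,1])<25]; print("x edges",[np.round(x,1) for x in (s[(s[:,0]<-20),0].max() if (s[:,0]<-20).any() else None, s[(s[:,0]>20),0].min() if (s[:,0]>20).any() else None) if x is not None])
s=L[np.abs(L[:,0])<25]; print("y edges",[np.round(x,1) for x in (s[(s[:,1]<-20),1].max() if (s[:,1]<-20).any() else None, s[(s[:,1]>20),1].min() if (s[:,1]>20).any() else None) if x is not None])
print("tcp",p[1].round(1),"guard frame",(B@(p[1][:2]-o)+[80,0]).round(1),"toolx",p[0][:,0].round(3),get_obs()["q"].round(2))
E
python3 loc.py w2.png
```

```text
clock: 6.58
position: [587.1, -11.7, 243.0]
tool_rot: [1.0, 0.018, 0.001, -0.001]
contact_force: [1.0, 0.5, 0.9]
grip_width: 0.2
clock: 7.2
position: [477.5, 212.4, 241.0]
tool_rot: [0.998, -0.068, 0.0, -0.002]
contact_force: [0.6, -0.5, 0.0]
grip_width: 0.3
clock: 7.82
position: [479.3, 209.1, 241.1]
tool_rot: [0.873, -0.487, -0.0, -0.001]
contact_force: [-0.0, 0.4, 0.3]
grip_width: -0.3
clock: 8.32
position: [479.2, 208.9, 240.9]
tool_rot: [0.72, -0.694, -0.0, -0.001]
contact_force: [-0.0, -0.1, -0.2]
grip_width: 0.1
wrist red n 1077 260.8523676880223 201.3602599814299 ray [478.1 209.2 152. ] depth [478.  210.3 148.8] [32. 32. 12.]
guard z 166.20382475091807
x edges [np.float64(-43.9), np.float64(45.6)]
y edges [np.float64(-38.8), np.float64(40.5)]
tcp [479.2 208.9 240.9] guard frame [ 1.9 -2.6] toolx [ 0.037 -0.999 -0.002] [ 0.8  -0.17 -0.11 -0.   -1.63 -0.76]
```

View pics/w2.png

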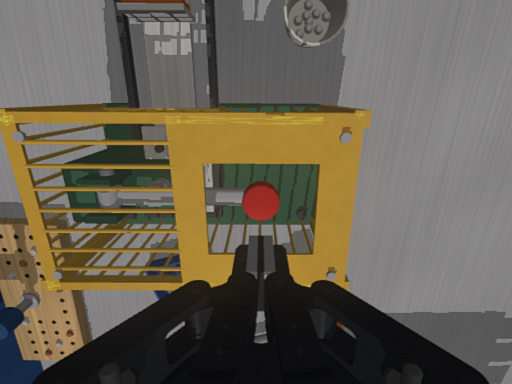

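```bash
python3 -m creep '[[0,[-0.0015,0.001,0.035],0],[0,[0,0,0.03],0],[0,[0,0,0],0]]'
python3 -m creep '[[0,[0,0,0.008],0],[0,[0,0,0.006],0],[0,[0,0,0],0]]'
python3 -m creep '[[0,[0,0,0.006],0],[0,[0,0,0.006],0],[0,[0,0,0],0]]'
```

```text
clock: 8.75
position: [477.1, 209.4, 173.2]
tool_rot: [0.72, -0.694, -0.001, 0.002]
contact_force: [1.0, -0.3, 1.0]
grip_width: 0.1
clock: 9.12
position: [478.1, 209.9, 161.4]
tool_rot: [0.719, -0.695, -0.0, -0.0]
contact_force: [-0.6, -0.5, -0.5]
grip_width: -0.0
clock: 9.5
position: [478.0, 210.0, 149.8]
tool_rot: [0.719, -0.695, 0.0, -0.0]
contact_force: [-3.5, 0.7, 5.9]
grip_width: 0.1
```

```bash
python3 -m creep '[[0,[0,0,0.005],0],[0,[0,0,0.005],0],[0,[0,0,0],0]]'
python3 -m creep '[[0,[0,0,0.004],0],[0,[0,0,0],0]]'
python3 -m creep '[[0,[0,0,0.003],0],[0,[0,0,0],0]]'
```

```text
clock: 9.88
position: [478.2, 210.0, 140.7]
tool_rot: [0.719, -0.695, 0.0, -0.001]
contact_force: [-5.1, 0.5, 8.4]
grip_width: 0.2
clock: 10.12
position: [478.4, 210.0, 137.1]
tool_rot: [0.719, -0.695, 0.0, -0.001]
contact_force: [-6.5, -0.2, 10.1]
grip_width: -0.3
clock: 10.38
position: [478.5, 210.1, 134.3]
tool_rot: [0.719, -0.695, 0.0, -0.001]
contact_force: [-5.5, -0.1, 10.2]
grip_width: 0.2
```

```bash
python3 -m creep '[[0,[0,0,0.002],0],[0,[0,0,0],0]]'
python3 -m creep '[[0,[0,0,0.002],0],[0,[0,0,0],0]]'
python3 -m creep '[[0,[0,0,0.002],0],[0,[0,0,0],0]]'
```

```text
clock: 10.62
position: [478.6, 210.0, 132.5]
tool_rot: [0.719, -0.695, 0.001, -0.001]
contact_force: [-5.8, -0.9, 11.1]
grip_width: -0.0
clock: 10.88
position: [478.7, 210.1, 131.7]
tool_rot: [0.72, -0.694, 0.001, -0.002]
contact_force: [-8.1, -1.0, 15.3]
grip_width: -0.1
clock: 11.12
position: [478.9, 210.1, 131.4]
tool_rot: [0.72, -0.694, 0.001, -0.002]
contact_force: [-12.1, -1.9, 21.4]
grip_width: -0.1
```

Stopped at TCP z ≈ 131.5 with the force rising, so this is the bottom stop. A bit more pressure, hold, then retreat and look.

```bash
python3 -m creep '[[0,[0,0,0.002],0],[0,[0,0,0],0],[0,[0,0,0],0]]'
python3 -m creep '[[0,[0,0,-0.008],0],[0,[0,0,-0.01],0],[0,[0,0,-0.015],0],[0,[0,0,-0.02],0],[0,[0,0,-0.03],0]]'
python3 -m creep '[[0,[0,0,-0.034],0],[0,[0,0,0],0],[0,[0,0,0],0]]'
python3 loc.py w3.png
python3 - <<'E'
from h import *
c=capture("side");save(c,"side2.png");P=cloud(c)
h=cv2.cvtColor(c["frame"],cv2.COLOR_RGB2HSV);m=cv2.inRange(h,(4,110,80),(17,255,255));m[:, :240]=0;m[:230]=0;v,u=np.nonzero(m)
print(len(u),u.mean(),v.mean(),np.nanmedian(P[v,u],0))
d=np.load("side.npy",allow_pickle=True).item()["frame"]
i=cv2.cvtColor(np.hstack([d[130:320,150:380],c["frame"][130:320,150:380]]),cv2.COLOR_RGB2BGR)
cv2.imwrite("pics/cmp.png",cv2.resize(i,None,fx=1.7,fy=1.7,interpolation=cv2.INTER_CUBIC))
E
```

```text
clock: 11.5
position: [479.0, 210.1, 131.1]
tool_rot: [0.72, -0.694, 0.001, -0.003]
contact_force: [-17.7, -2.8, 29.2]
grip_width: 0.2
clock: 12.12
position: [477.5, 209.5, 207.2]
tool_rot: [0.719, -0.695, -0.0, 0.001]
contact_force: [0.0, 0.4, 0.5]
grip_width: 0.1
clock: 12.5
position: [477.8, 209.9, 240.7]
tool_rot: [0.719, -0.695, -0.0, 0.001]
contact_force: [1.2, -0.2, -0.5]
grip_width: -0.1
wrist red n 1075 258.98511627906976 200.62232558139536 ray [478.  209.2 152. ] depth [477.8 210.3 148.8] [32. 32. 11.]
guard z 166.19291350550012
x edges [np.float64(-44.0), np.float64(45.7)]
y edges [np.float64(-38.8), np.float64(40.3)]
tcp [477.8 209.9 240.7] guard frame [ 0.5 -1.5] toolx [ 0.035 -0.999  0.   ] [ 0.8  -0.17 -0.11 -0.   -1.63 -0.76]
178 279.7191011235955 252.5505617977528 [583.50213095  40.74982388  70.61135243]
```

View pics/w3.png

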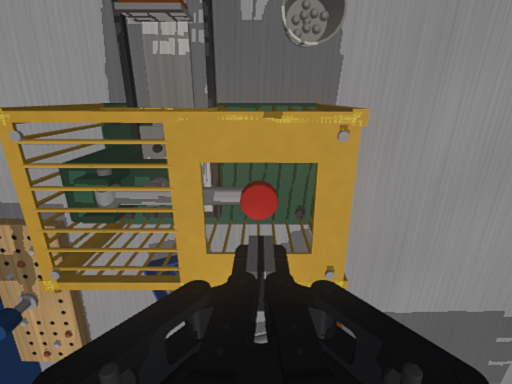

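View pics/cmp.png

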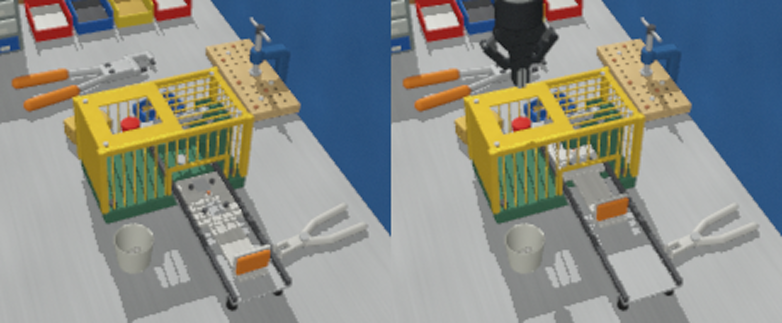

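```bash
python3 -c "
from bench import *
print(close_job())"
```

```text
the job is handed in; nothing more can be done
None
```

I pushed the shuttle in to its stop and pressed the lever to its bottom stop. The lever came back up, I drew out above the guard, and the job is handed in at about 12.6 s of the 48 s.

- **Shuttle:** the side camera puts the orange pad's face at y ≈ 40.7 mm, where 40 mm was expected at home. It moved about 119 mm, and at the end the arm stopped moving while the push force rose to 18 N.
- **Lever:** the tool stopped at z ≈ 131 mm (132 mm expected for a full 28 mm stroke) while the downward force rose to 29 N, so it was on its bottom stop. Afterwards the red pad measured at the same place and height as before.
- **Guard and loose items:** I saw no sign of touching the guard; its window edges measured within 0.2 mm before and after pressing. The squeezer, pliers and cup look unmoved in the side view. I did not check the bar and tray closely, as the guard largely hides them there.
- **Pin:** I could not see the pin itself. That it is flush is inferred from the shuttle being home and the lever's full stroke.

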